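# Gauge a turned shaft and show it to the inspection camera

## Task

Slide the bench gauge's jaw shut until the turned shaft lying in the gauge is nipped between jaw and anvil and press firmly for a moment; then slide the jaw back a centimetre or more so that the shaft is free. Lift the shaft out and show its collar end to the inspection camera: shaft level and in line with the lens, collar's end face centred on the lens and about 60 mm in front of it. Finish holding the shaft still there in the gripper, and leave everything else on the bench where it is.

Things in the scene. Friction and masses are not known exactly. Their poses are not given: they have to be found in the camera images.
- gauge: Bench length gauge, grey base 310 x 70 x 12 mm fixed to the table (x -100 to +210 mm). Origin on the table, 60 mm from the anvil's face; x along the gauge from anvil to jaw, z up. The shaft lies along x, its axis 55 mm above the table, on two vees 10 mm thick centred at x = -35 and +30 mm; between them it is free for a grip from above, with 43 mm of room from its axis down to the base.
- anvil: Fixed steel stop at the gauge's -x end, 44 mm wide, top 77 mm above the table. Same frame as the gauge; its measuring face is at x = -60 mm and looks to +x.
- jaw: Sliding jaw with the gauge's axes: steel face plate 10 mm thick, 44 mm wide, top 77 mm above the table, measuring face at its own x = +60 mm. Slide friction 1.5 N, stays where left. Origin at gauge x = 0: gap to the anvil 120 mm, just the shaft's length. Starts at gauge x = 26 to 55 mm (end stop 60), the shaft 3 to 12 mm off the anvil; closing, it pushes the shaft to the anvil (a few N).
- jaw_lug (a point): Grip point on the jaw's upright lug, a dark steel post 26 mm along the gauge and 16 mm across it, from 30 to 100 mm above the table. The point is on its centre line, 82 mm above the table, 47 mm behind the jaw's measuring face. Axes as the gauge. Pinch it across the gauge, from above.
- shaft: Turned steel shaft, 120 mm long, 0.25 to 0.42 kg: 20 mm diameter, with a collar 32 mm in diameter and 16 mm long at one end and a stub 14 mm in diameter and 15 mm long at the other. Origin on its axis at mid-length, x along the axis towards the collar, which lies towards the jaw; it may roll about x. Balance point about 12 mm from the origin towards the collar.
- collar_face (a point): Centre of the collar's flat end face, the end to show (x = +60 mm of the shaft). Axes as the shaft.
- tail_face (a point): Centre of the stub's end face (x = -60 mm of the shaft). Axes as the shaft.
- lens (a point): Centre of the front glass of the inspection camera's lens, a black barrel 42 mm across, 32 mm long, on a grey head 60 x 50 x 50 mm on a fixed column. The camera looks level along this frame's -x; z up. The lens is 170 to 240 mm above the table. Column: 107 mm behind the glass, 20 mm across, 314 mm tall. Its foot, 14 mm thick, ends 27 mm behind the glass.
- screwdriver: Screwdriver lying beside the gauge, 110 to 120 mm to the gauge's +y side, a bystander.
- loose_ring: Loose steel ring 38 mm across, 12 mm high, lying about 100 mm to the gauge's -y side, a bystander.
- bush: Brass cylinder 26 mm across, 30 mm high, standing about 105 mm to the gauge's -y side, a bystander.
- jar: Closed glass jar, 60 mm across, 85 mm high, a bystander.
- carton: Open cardboard box 160 x 110 x 50 mm, a bystander.
Things that resemble listed ones, but are neither listed nor needed, are in the scene too. Leave any black or orange look-alike of the shaft alone.

How it is judged:
On the way, in this order (a step that is already met when the one before it is completed fails the run):
1. the shaft is nipped between jaw and anvil (over 2 N on both) in its vee supports (contact force between shaft and jaw above 2 N and contact force between shaft and anvil above 2 N and height (world z) of shaft below 0.06 m and angle between shaft's own x axis and vertical above 1.5 rad), for 0.2 s.
2. the jaw is slid back over 8 mm, the shaft still lying in the gauge (x of jaw_lug in the frame of gauge above 0.115 m and contact force between shaft and jaw below 0.3 N and height (world z) of shaft below 0.06 m), for 0.2 s.
3. the shaft is lifted out, held by the fingers (height (world z) of shaft above 0.1 m and contact force between shaft and the fingers above 2 N and contact force between shaft and gauge below 0.1 N), for 0.2 s.
At the end, for the whole second after the job is handed in: Fingers hold the shaft still, over 130 mm up, clear of the gauge: collar face 45 to 75 mm in front of the lens, within 15 mm of its axis sideways and in height, shaft within 0.17 rad of that axis, collar towards the lens; jaw left open by over 8 mm (contact force between shaft and the fingers above 2 N and x of collar_face in the frame of lens between -0.075 and -0.045 m and y of collar_face in the frame of lens between -0.015 and 0.015 m and z of collar_face in the frame of lens between -0.015 and 0.015 m and x of tail_face in the frame of lens below -0.15 m and angle between the x axis of shaft and the x axis of lens, either way round below 0.17 rad and height (world z) of shaft above 0.13 m and linear speed of shaft below 0.02 m/s and contact force between shaft and gauge below 0.1 N and x of jaw_lug in the frame of gauge above 0.115 m); the arm keeps its last pose, push and grip.
It fails at once if a bystander is moved more than 30 mm (distance of any of screwdriver, loose_ring, bush, jar, carton from where it was at the start of the episode above 0.03 m).
It also fails if it takes over 54 s, if anything falls off the work surface, if the arm or the gripper's body presses on something with over 40 N, if the wrist force passes 120 N, or if a joint passes its speed limit or range.

## Robot

A 6-joint arm with a two-finger parallel gripper is mounted at the origin on the work surface. World frame = base frame: x ahead of the robot, y to its left, z up, the work surface at z = 0. Lengths are in m, angles in rad, forces in N, time in s.
With the tool pointing down it reaches from about 0.35 to 0.975 m from the base axis. Payload 4.9 kg.
Tool frame: the origin (TCP) lies on the centre line of the jaws, within the pads' length; the fingertips stand 19 mm ahead of it and the grasp point (between the pads) is the TCP; z points along the fingers, y is the line along which they close (so a half turn about z gives the same grasp; the last joint's range is limited). The gripper opens to 85 mm and grips with 20 to 120 N. Pads are 22 mm wide; open, the fingers measure 114 mm over their backs; the gripper's body (76 mm by 85 mm) begins 54 mm behind the grasp point. The pads swing forward as they close: fully open they stand 13 mm farther back than shut.
Start: joints at [-1.224, 0.053, 1.613, -0, 1.476, -0.119], TCP at [0.281, -0.558, 0.25] pointing down, gripper open.
Joint ranges: [-3.01, 3.01], [-1.01, 2.22], [0.06, 2.58], [-1.02, 4.17], [0.09, 2.62], [-3.14, 3.14]. Speed limits (rad/s): [2.57, 2.57, 3.14, 3.14, 3.14, 3.14].

## Interface

Orientations are given as a unit quaternion [w, x, y, z].
In Python, from plant import state, grab_frame, ticket, spotter gives the robot as it stands.
- The arm moves only by the tool apply_moves, never from a script. Its argument "series" is a list of rows, each an object of numbers: "jaw": the closure, from 0 (fully open) to 1 (shut); "dx", "dy", "dz": the shift along the tool's x, y, z in mm; "turn": the turn about the tool's z in rad. A call has 1 to 5 rows; each row is the pose to reach, as a shift and turn from the pose commanded when the call began, along the tool's axes at that moment; what a row does not reach only later rows make up. A row lasts 1/12 s, in which the tool goes at most 41.7 mm and 7.16 degrees, less where a joint would pass 70% of its speed; a pose out of reach is approached as far as the arm can. A call with a gripper value outside its range is refused whole. The fingers move at their own pace and stop on an object; the grip force is fixed at half the most. Time passes only in rows, so rows that repeat a pose let the fingers close. It gives the time, the measured TCP pose, the force, the opening and the grip force at its end, in the units of the state.
- state(): the state, without advancing time (a new reading comes with each control period).
- grab_frame(name): name is "side" or "top"; returns a dict with "pixels" (480x640x3 uint8, red, green, blue), "mtx" (3x3 intrinsics, pixels), "dist_coeffs" ([k1, k2, p1, p2, k3] as OpenCV has them; the pictures are not rectified), "camera_from_world" (4x4, takes a point from world to camera coordinates). Camera axes: x right, y down, z forward; pixel columns grow to the right and rows downward; lengths in m; the calibration is good to about 2 mm. A picture is of the moment at which its call begins. There is no depth.
- ticket.job_done(): hands the job in; it is judged then, once.
Trained networks look in a picture, given as the dict that the camera call returned (one of the last four; its "shot" number tells which), for a name from the list of things; names that differ only in an ending like _2 or _b are one class to them, and where a whole thing is asked for, a point or a joint stands for the part that bears it (a point fixed in the world has none). Each returns a list of dicts, best first, with "conf" (0 to 1); they miss things now and then, are a little off and sometimes report something else, mostly with a low value. They report only what shows in the picture. A call takes as long as a camera call. They do not tell look-alikes from the thing itself.
- spotter.outline_of(picture, target): "region" (480x640 bool, what is visible of it) and "extent" ([left, top, right, bottom] in pixels, round what is visible of it).
The state is a dict: "time": time; "joint_pos": joint angles; "joint_vel": joint speeds; "joint_efforts": joint torques, N m; "tool_pos": TCP position; "tool_rot": TCP orientation; "contact_force": force on the tool from outside, world axes, zero at the start; "ft_torque": the same for the moment, N m; "gripper_width": opening from 0.0 (shut) to 1.0 (fully open); "grasp_force": force on a finger pad.
Only numpy, scipy, OpenCV 4.12 (cv2) and the standard library are available. Lean on these libraries where they do the work, as an engineer would, in place of code of your own. Each camera call takes 0.05 s, during which the arm holds its last target. There are 200 camera calls.

## Working session

There is one attempt and no reset: what is moved stays moved. The work goes in short steps, Python scripts to look and compute and a tool call to move; the robot and the scene stay as the last step left them, time stands still between calls to the robot, and variables do not carry over. Pictures are saved under pics/ and viewed, at most 10 in all, crops included, and the job is handed in when it is done.

Besides the shell and the picture viewer there is one more tool, called after "Request:" as name(argument=value, ...) on one line, values as JSON. apply_moves: Moves the arm, as the interface text tells. Its arguments: {"type":"object","properties":{"series":{"type":"array","items":{"type":"object","properties":{"jaw":{"type":"number"},"dx":{"type":"number"},"dy":{"type":"number"},"dz":{"type":"number"},"turn":{"type":"number"}}}}},"required":["series"]}

```bash
mkdir -p pics; ls
python3 - <<'E'
from plant import state, grab_frame, ticket, spotter
import cv2,pickle
s=state(); print(s['time'],s['tool_pos'],s['tool_rot'],s['gripper_width'],s['contact_force'])
for n in ("side","top"):
    f=grab_frame(n); cv2.imwrite(f'pics/{n}0.png',f['pixels'][:,:,::-1]); pickle.dump(f,open(f'{n}0.pkl','wb'))
    print(n,f['camera_from_world'].round(3).tolist(),f['mtx'].tolist(),f['dist_coeffs'])
    for t in ("gauge","anvil","jaw","jaw_lug","shaft","collar_face","lens","screwdriver","loose_ring","bush","jar","carton"):
        try: print(t,[(round(o['conf'],2),list(map(int,o['extent']))) for o in spotter.outline_of(f,t)[:3]])
        except Exception as e: print(t,e)
E
```

```text
pics
0.0 [ 0.28050039 -0.5578637   0.24906705] [-1.01860626e-03  9.73001907e-01  2.30794798e-01 -1.11411667e-04] 1.0029272565045797 [ 0.22858831  0.22744904 -0.33074308]
side [[-0.764, -0.645, -0.013, 0.44], [-0.451, 0.55, -0.703, 0.289], [0.461, -0.531, -0.711, 0.837], [0.0, 0.0, 0.0, 1.0]] [[438.86457483547053, 0.0, 312.6373749489178], [0.0, 438.86457483547053, 235.35966003544712], [0.0, 0.0, 1.0]] [-0.03926775  0.          0.          0.          0.        ]
gauge [(0.76, [320, 206, 399, 296])]
anvil [(0.72, [380, 194, 398, 220])]
jaw [(0.72, [333, 234, 364, 273])]
jaw_lug [(0.71, [337, 234, 365, 275])]
shaft [(0.8, [350, 164, 376, 194]), (0.79, [359, 206, 386, 239]), (0.73, [265, 213, 302, 245])]
collar_face [(0.9, [360, 204, 387, 240]), (0.69, [265, 209, 299, 246]), (0.58, [377, 194, 395, 217])]
lens [(0.71, [136, 206, 199, 238])]
screwdriver [(0.74, [397, 224, 431, 278])]
loose_ring [(0.52, [332, 233, 366, 276]), (0.51, [342, 203, 357, 213])]
bush [(0.59, [322, 217, 333, 234]), (0.47, [335, 233, 366, 276])]
jar [(0.69, [166, 347, 206, 393])]
carton [(0.81, [210, 386, 322, 477])
[... 199 characters left out ...]
719439351368], [0.0, 0.0, 1.0]] [-0.04298184  0.          0.          0.          0.        ]
gauge [(0.73, [319, 236, 445, 281])]
anvil [(0.49, [426, 234, 443, 256])]
jaw [(0.67, [337, 247, 367, 269])]
jaw_lug [(0.73, [336, 248, 371, 275])]
shaft [(0.93, [454, 172, 475, 221]), (0.85, [320, 165, 367, 181]), (0.8, [381, 245, 427, 262])]
collar_face [(0.96, [483, 236, 506, 281]), (0.85, [321, 171, 368, 182]), (0.8, [383, 245, 428, 261])]
lens [(0.61, [197, 105, 252, 160])]
screwdriver [(0.81, [363, 287, 449, 303])]
loose_ring []
bush [(0.68, [375, 206, 381, 216]), (0.2, [380, 243, 429, 261])]
jar [(0.78, [153, 215, 185, 247]), (0.32, [198, 108, 250, 161])]
carton [(0.61, [144, 279, 205, 354])]
```

Run:
```python
import cv2
a=cv2.imread('pics/top0.png');cv2.imwrite('pics/topc.png',cv2.resize(a[90:310,180:520],None,fx=2.35,fy=2.35,interpolation=cv2.INTER_CUBIC)[:600,:800])
a=cv2.imread('pics/side0.png');cv2.imwrite('pics/sidec.png',cv2.resize(a[120:320,120:450],None,fx=2.4,fy=2.4,interpolation=cv2.INTER_CUBIC)[:600,:800])
```

```text
(no output)
```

View pics/topc.png

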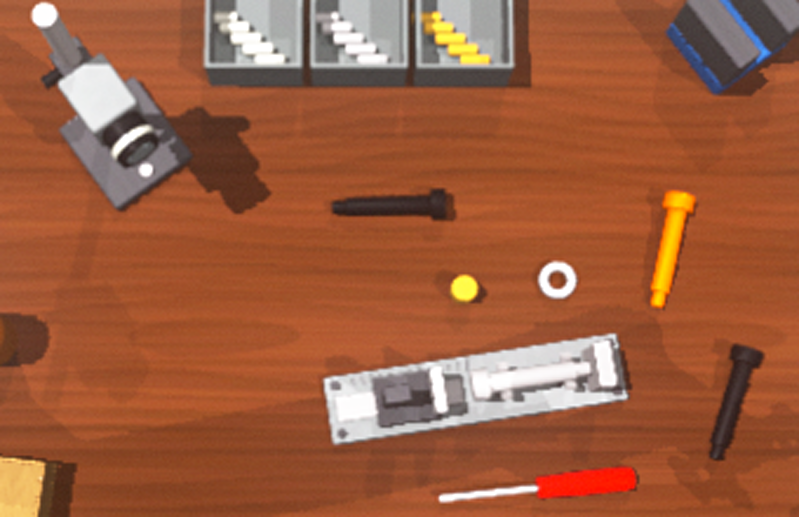

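View pics/sidec.png

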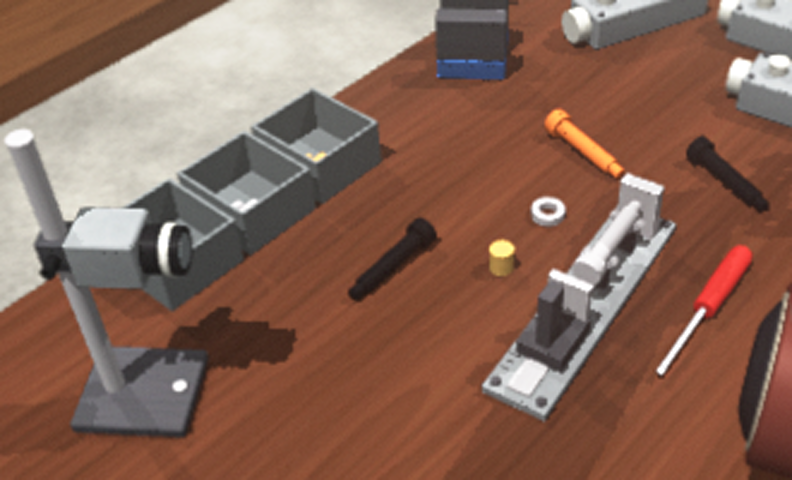

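The top crop shows the gauge with its base corners at about (324,379), (334,443), (627,399) and (615,335). The lug top is at (400,394) and the steel shaft is between jaw and anvil, with black and orange look-alikes elsewhere. The side crop shows the lens glass at about (180,249), with the column running from (20,138) to (115,385). I'll fit models to these points and overlay them.

```bash
cat > h.py <<'E'
import numpy as np,cv2,pickle
from scipy.optimize import least_squares
def proj(f,P):
    T=f['camera_from_world']; r,_=cv2.Rodrigues(T[:3,:3])
    return cv2.projectPoints(np.atleast_2d(P).astype(float),r,T[:3,3],f['mtx'],np.array(f['dist_coeffs']))[0][:,0]
def fr(x,y,a,P): # local pts mm ->world m
    P=np.atleast_2d(P)/1000.; c,s=np.cos(a),np.sin(a)
    return np.c_[x+c*P[:,0]-s*P[:,1], y+s*P[:,0]+c*P[:,1], P[:,2]]
def box(x0,x1,y0,y1,z0,z1): return np.array([[x,y,z] for x in(x0,x1) for y in(y0,y1) for z in(z0,z1)],float)
E=[(0,1),(2,3),(4,5),(6,7),(0,2),(1,3),(4,6),(5,7),(0,4),(1,5),(2,6),(3,7)]
def load(n): return pickle.load(open(n,'rb'))
def zoom(img,r,k,segs,name):
    x0,y0,x1,y1=r; im=cv2.resize(img[y0:y1,x0:x1,::-1],None,fx=k,fy=k,interpolation=cv2.INTER_CUBIC)
    for p,q,c in segs:
        t=lambda u:tuple(int(v) for v in ((np.array(u)+.5-[x0,y0])*k))
        cv2.line(im,t(p),t(q),c,1)
    return im
E
cat > fit.py <<'E'
from h import *
t,s=load('top0.pkl'),load('side0.pkl')
T=lambda *p:np.array(p)/2.35+[180,90]; S=lambda *p:np.array(p)/2.4+[120,120]
# gauge: +x left in top, +y = down in top
obs=[(t,(210,-35,12),T(324,379)),(t,(210,35,12),T(334,443)),(t,(-100,35,12),T(627,399)),(t,(-100,-35,12),T(615,335)),
(s,(210,-35,12),S(484,386)),(s,(210,35,12),S(546,413)),(s,(-100,35,12),S(675,226)),(t,(-60,-22,77),T(593,343)),(t,(-60,22,77),T(601,391))]
jo=[(t,(60,-22,77),T(442,366)),(t,(60,22,77),T(450,412)),(t,(26,-8,100),T(384+26,384)),(t,(0,8,100),T(388,405)),(t,(0,-8,100),T(384,388))]
def res(v):
    r=[proj(c,fr(*v[:3],p))[0]-o for c,p,o in obs]
    r+=[proj(c,fr(*v[:3],np.array(p)+[v[3],0,0]))[0]-o for c,p,o in jo]
    return np.ravel(r)
g=least_squares(res,[.45,-.05,1.6,40],loss='soft_l1',x_scale=[.01,.01,.1,10]); v=g.x
print('gauge',v,np.abs(res(v)).reshape(-1,2).round(1).tolist())
# column and lens
lo=[(t,'ct',T(43,15)),(s,'ct',S(20,138)),(s,'cf',S(116,388)),(s,'g',S(181,249)),(t,'g',T(138,150))]
def pts(w):
    cx,cy,a,z=w; u=np.array([np.cos(a),np.sin(a)])
    return dict(ct=[cx,cy,.314],cf=[cx,cy,.014],g=[cx-.107*u[0],cy-.107*u[1],z])
rl=lambda w:np.ravel([proj(c,pts(w)[k])[0]-o for c,k,o in lo])
l=least_squares(rl,[.85,.3,.8,.2],x_scale=[.01,.01,.1,.01]); w=l.x
print('lens',pts(w)['g'],w,rl(w).round(1).tolist())
pickle.dump((v,w),open('fit.pkl','wb'))
E
cat > over.py <<'E'
from h import *
import sys
t,s=load('top0.pkl'),load('side0.pkl'); v,w=load('fit.pkl')
def segs(f):
    o=[]; j=v[3]
    for b,c in ((box(-100,210,-35,35,0,12),(0,0,255)),(box(-70,-60,-22,22,30,77),(0,255,0)),(box(60+j,70+j,-22,22,40,77),(255,0,255)),(box(94+j,120+j,-8,8,30,100),(0,255,255))):
        p=proj(f,fr(*v[:3],b)); o+=[(p[a],p[b2],c) for a,b2 in E]
    cx,cy,a,z=w; u=np.array([np.cos(a),np.sin(a),0]); g=np.array([cx,cy,z])-.107*u; n=np.array([-u[1],u[0],0]);k=np.array([0,0,1])
    th=np.linspace(0,6.283,25); 
    for d in(0,.032):
        C=g+d*u+.021*(np.cos(th)[:,None]*n+np.sin(th)[:,None]*k); p=proj(f,C); o+=[(p[i],p[i+1],(0,255,0)) for i in range(24)]
    for dn in(-.01,.01):
        p=proj(f,[[cx,cy,.014]+dn*n,[cx,cy,.314]+dn*n]); o.append((p[0],p[1],(0,0,255)))
    for zc in(.001,):
        C=np.array([g+.06*0*u]);
    return o
tag=sys.argv[1]
pad=lambda im:cv2.resize(im,None,fx=1,fy=1)
A=zoom(t['pixels'],(314,228,448,286),5.9,segs(t),0); B=zoom(s['pixels'],(310,184,410,304),2.5,segs(s),0)
C=zoom(t['pixels'],(190,85,270,185),2.4,segs(t),0);D=zoom(s['pixels'],(120,165,220,305),2.4,segs(s),0)
im=np.zeros((600,800,3),np.uint8)
im[:A.shape[0],:A.shape[1]]=A[:342,:800]
cv2.imwrite(f'pics/g{tag}.png',np.vstack([A[:342,:790],np.zeros((0,790,3),np.uint8)]))
k=4
B=zoom(s['pixels'],(310,184,410,304),k,segs(s),0);C=zoom(t['pixels'],(190,85,260,165),5,segs(t),0);D=zoom(s['pixels'],(125,170,205,290),5,segs(s),0)
im=np.zeros((600,800,3),np.uint8); im[:400,:350]=C; im[:600,400:800]=D
cv2.imwrite(f'pics/l{tag}.png',im)
E
python3 fit.py && python3 over.py 1
```

```text
gauge [  0.48292113  -0.13616603   1.72300683 101.46046664] [[0.5, 0.5], [0.5, 0.7], [0.3, 0.5], [0.4, 0.4], [0.8, 0.4], [0.1, 0.8], [1.3, 1.4], [0.0, 0.6], [0.1, 1.3], [29.6, 4.8], [30.1, 4.0], [0.0, 0.0], [21.7, 3.6], [22.3, 3.3]]
lens [np.float64(0.671650810218745), np.float64(0.24218275614924764), np.float64(0.2043850446000106)] [0.75805238 0.30529986 0.63090958 0.20438504] [0.2, 0.0, -0.9, 0.4, -0.7, -1.0, 0.6, -0.6, 0.0, 1.1]
```

View pics/g1.png

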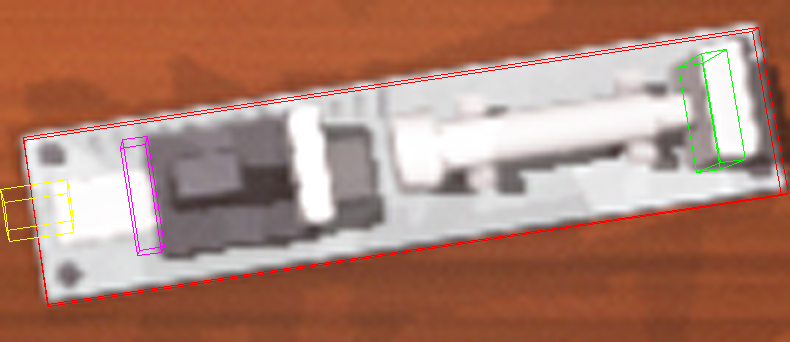

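View pics/l1.png

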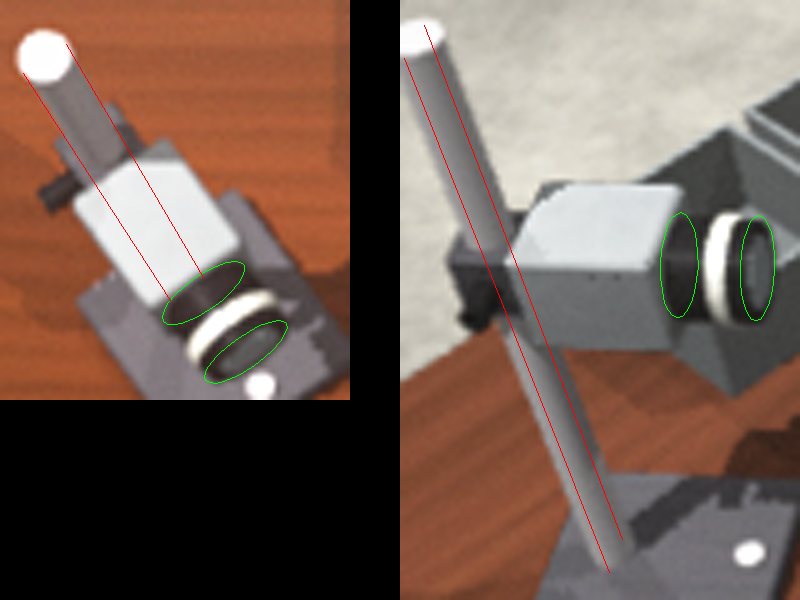

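The overlay shows the base, anvil, glass and column fitting to within about 1 px. The jaw is off because I gave its lug points with the wrong local x. I'll fix that, and add the camera head's corners to sharpen the lens heading.

```bash
python3 - <<'E'
q=open('fit.py').read()
q=q.replace("(26,-8,100)","(94,-8,100)").replace("(0,8,100)","(120,8,100)").replace("(0,-8,100)","(120,-8,100)")
q=q.replace("def pts(w)","""CZ=lambda *p:np.array(p)/5+[190,85]-.5; DZ=lambda x,y:np.array([x-400,y])/5+[125,170]-.5
lo+=[(t,'hfp',CZ(155,306)),(t,'hfm',CZ(240,243)),(t,'hbp',CZ(74,199)),(s,'hfp',DZ(657,268)),(s,'hbp',DZ(508,266)),(s,'hfm',DZ(686,186))]
def pts(w)""",1)
q=q.replace("    return dict(ct","    n=np.array([-u[1],u[0]]); H=lambda b,d:[*(np.array([cx,cy])+(b-.107)*u+d*n),z+.025]\n    return dict(hfp=H(.032,.025),hfm=H(.032,-.025),hbp=H(.092,.025),ct")
q=q.replace("l=least_squares(rl,","l=least_squares(rl,loss='soft_l1',x0=")
open('fit.py','w').write(q)
E
python3 fit.py && python3 over.py 2; python3 -c "
from h import *
v,w=load('fit.pkl');t=load('top0.pkl');s=load('side0.pkl')
A=''
" ; sed -i "s#^im\[:400,:350\]=C.*##" over.py
python3 - <<'E'
import cv2,numpy as np
a=cv2.imread('pics/g2.png');b=cv2.imread('pics/l2.png')
b=cv2.resize(b,None,fx=.6,fy=.43)
im=np.zeros((600,790,3),np.uint8);im[:342]=a;im[342:342+258,:480]=b[:258];cv2.imwrite('pics/m2.png',im)
E
```

```text
gauge [ 0.48301783 -0.1361431   1.72535701 32.13459572] [[0.5, 0.3], [0.4, 0.8], [0.3, 0.3], [0.4, 0.5], [0.7, 0.3], [0.3, 0.9], [1.2, 1.4], [0.0, 0.5], [0.1, 1.4], [0.1, 0.5], [0.5, 0.4], [0.6, 0.0], [0.3, 0.2], [0.3, 0.1]]
lens [np.float64(0.673531549742073), np.float64(0.2395778170045717), np.float64(0.19915159409443112)] [0.75836839 0.30478296 0.65529584 0.19915159] [0.4, -0.2, -0.7, 0.2, -0.6, -1.2, 1.6, 0.2, 1.7, 0.9, -0.6, 1.0, 1.6, -0.4, -1.0, 0.6, -0.7, 0.1, -1.1, -0.1, 0.1, -0.7]
```

View pics/m2.png

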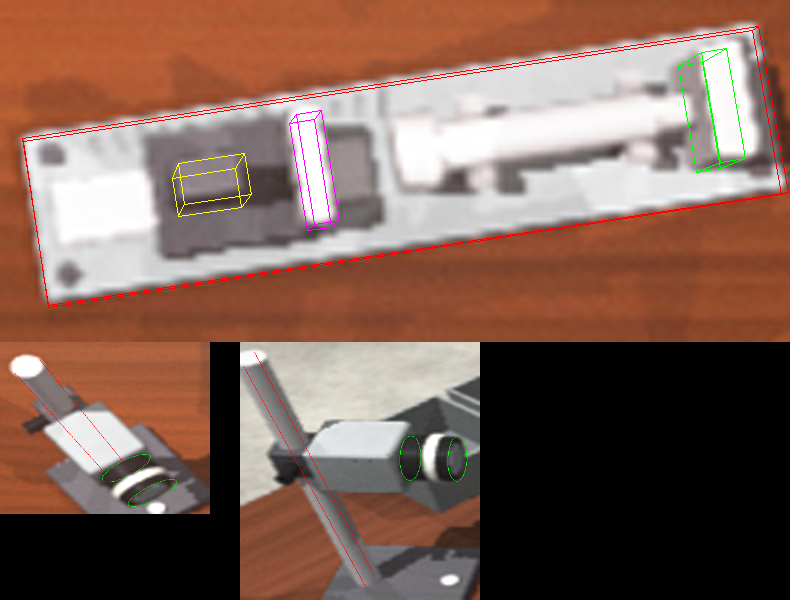

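The gauge, jaw and lens now fit: jaw at gauge x of about 32 mm, lug at about (0.462, 0.001), lens at about (0.673, 0.240, 0.20). Next comes the approach to the lug.

```bash
cat > nav.py <<'E'
import sys; from h import *; from plant import state
from scipy.spatial.transform import Rotation as R
def nav(p,yaw):
    s=state(); q=np.array(s['tool_rot']); M=R.from_quat(q[[1,2,3,0]]).as_matrix()
    ps=np.arctan2(M[1,0],M[0,0]); d=M.T@(np.array(p)-s['tool_pos'])*1000
    print('t',round(s['time'],2),'tcp',np.round(s['tool_pos'],4),'yaw',round(ps,3),'d',d.round(1),'turn',round(-((yaw-ps+np.pi)%(2*np.pi)-np.pi),3),'F',np.round(s['contact_force'],1),'w',round(s['gripper_width'],3),'g',np.round(s['grasp_force'],1),'j',np.round(s['joint_pos'],2))
v,w=load('fit.pkl')
def G(x,z,y=0): return fr(*v[:3],[x,y,z])[0]
if __name__=='__main__':
    a=sys.argv
    if a[1]=='g': nav(G(float(a[2]),float(a[3])),v[2])
    else:
        u=np.array([np.cos(.645),np.sin(.645),0]); nav(np.array([.673,.240,float(a[3])/1000])-u*float(a[2])/1000,.645)
E
python3 nav.py g 139 160
```

```text
t 1.3 tcp [ 0.2807 -0.5584  0.2503] yaw 0.466 d [ 413.  -418.7   90.3] turn -1.26 F [-0.3  1.2  0.7] w 1.001 g 0.0 j [-1.22  0.05  1.61  0.    1.48 -0.12]
```

Request:
apply_moves(series=[{"dx": 140,"dy": -142,"dz": 30,"turn": -0.6,"jaw": 0},{"dx": 140,"dy": -142,"dz": 30,"turn": -0.6,"jaw": 0},{"dx": 140,"dy": -142,"dz": 30,"turn": -0.6,"jaw": 0},{"dx": 140,"dy": -142,"dz": 30,"turn": -0.6,"jaw": 0},{"dx": 140,"dy": -142,"dz": 30,"turn": -0.6,"jaw": 0}])

```text
time: 1.72
tool_pos: [0.3423, -0.3663, 0.2197]
tool_rot: [-0.0, 0.86, 0.511, 0.0]
contact_force: [-0.5, -0.1, 0.0]
gripper_width: 1.003
grasp_force: 0.0
```

```bash
python3 nav.py g 139 160
```

```text
t 1.72 tcp [ 0.3423 -0.3663  0.2197] yaw 1.072 d [379.7 -71.1  60. ] turn -0.654 F [-0.5 -0.1  0. ] w 1.003 g 0.0 j [-0.97 -0.23  1.93  0.    1.44 -0.47]
```

Request:
apply_moves(series=[{"dx": 200,"dy": -38,"dz": 30,"turn": -0.6,"jaw": 0},{"dx": 200,"dy": -38,"dz": 30,"turn": -0.6,"jaw": 0},{"dx": 200,"dy": -38,"dz": 30,"turn": -0.6,"jaw": 0},{"dx": 200,"dy": -38,"dz": 30,"turn": -0.6,"jaw": 0},{"dx": 200,"dy": -38,"dz": 30,"turn": -0.6,"jaw": 0}])

```text
time: 2.13
tool_pos: [0.4057, -0.1732, 0.1902]
tool_rot: [0.0, 0.671, 0.742, 0.0]
contact_force: [1.6, -0.3, 0.7]
gripper_width: 1.005
grasp_force: 0.0
```

```bash
python3 nav.py g 139 150
```

```text
t 2.13 tcp [ 0.4057 -0.1732  0.1902] yaw 1.671 d [167.9  73.1  40.2] turn -0.054 F [ 1.6 -0.3  0.7] w 1.005 g 0.0 j [-0.57 -0.37  2.09  0.    1.42 -0.67]
```

Request:
apply_moves(series=[{"dx": 168,"dy": 73,"dz": 20,"turn": -0.054,"jaw": 0},{"dx": 168,"dy": 73,"dz": 20,"turn": -0.054,"jaw": 0},{"dx": 168,"dy": 73,"dz": 30,"turn": -0.054,"jaw": 0},{"dx": 168,"dy": 73,"dz": 40,"turn": -0.054,"jaw": 0},{"dx": 168,"dy": 73,"dz": 40,"turn": -0.054,"jaw": 0}])

```text
time: 2.55
tool_pos: [0.4623, 0.0025, 0.1495]
tool_rot: [-0.0, 0.651, 0.759, 0.0]
contact_force: [0.2, -0.5, -0.7]
gripper_width: 1.001
grasp_force: 0.0
```

```bash
python3 nav.py g 139 82
python3 - <<'E'
from h import *; from plant import grab_frame
f=grab_frame('top'); s=grab_frame('side'); 
A=zoom(f['pixels'],(300,210,450,300),5.3,[],0);cv2.imwrite('pics/a.png',cv2.resize(f['pixels'][210:300,300:450,::-1],None,fx=3,fy=3,interpolation=2))
b=cv2.resize(s['pixels'][180:300,300:420,::-1],None,fx=2.8,fy=2.8,interpolation=2)
a=cv2.imread('pics/a.png'); im=np.zeros((340,800,3),np.uint8); im[:270,:450]=a; im[:336,455:791]=b; cv2.imwrite('pics/n1.png',im)
E
```

```text
t 2.55 tcp [0.4623 0.0025 0.1495] yaw 1.723 d [-1.2 -0.9 67.5] turn -0.002 F [ 0.2 -0.5 -0.7] w 1.001 g 0.0 j [-0.16 -0.27  2.08  0.    1.33 -0.31]
```

View pics/n1.png

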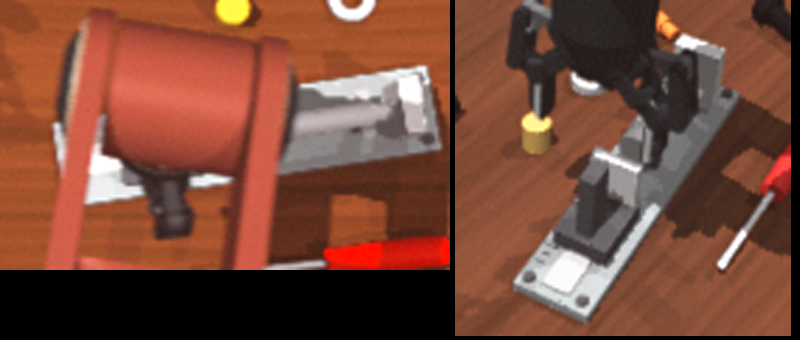

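The arm is above the gauge, with the jaw and lug at about (590,200) in the side half of the picture and no contact. The view fits the computed pose, so I'll descend and pinch the lug.

Request:
apply_moves(series=[{"dx": -1,"dy": -1,"dz": 30,"jaw": 0},{"dx": -1,"dy": -1,"dz": 50,"jaw": 0},{"dx": -1,"dy": -1,"dz": 67,"jaw": 0},{"dx": -1,"dy": -1,"dz": 67,"jaw": 0.5},{"dx": -1,"dy": -1,"dz": 67,"jaw": 1}])

```text
invalid input at $.series[0]: expected keys jaw, dx, dy, dz, turn
```

Request:
apply_moves(series=[{"jaw": 1},{"jaw": 1},{"jaw": 1},{"jaw": 1},{"jaw": 1}])

```text
invalid input at $.series[0]: expected keys jaw, dx, dy, dz, turn
```

```bash
python3 nav.py g 107 82
```

```text
t 2.65 tcp [0.4616 0.0019 0.1486] yaw 1.725 d [-32.8   0.1  66.6] turn -0.001 F [-0.3  0.3 -0.3] w 0.998 g 0.0 j [-0.16 -0.27  2.08  0.    1.33 -0.31]
```

Request:
apply_moves(series=[{"dx": 0,"dy": 0,"dz": 30,"turn": 0,"jaw": 0},{"dx": 0,"dy": 0,"dz": 50,"turn": 0,"jaw": 0},{"dx": 0,"dy": 0,"dz": 67,"turn": 0,"jaw": 0},{"dx": 0,"dy": 0,"dz": 67,"turn": 0,"jaw": 0.5},{"dx": 0,"dy": 0,"dz": 67,"turn": 0,"jaw": 1}])

```text
time: 3.07
tool_pos: [0.4617, -0.0016, 0.083]
tool_rot: [-0.001, 0.653, 0.757, -0.001]
contact_force: [0.1, -0.9, 0.6]
gripper_width: 0.746
grasp_force: 0.0
```

Request:
apply_moves(series=[{"dx": 0,"dy": 0,"dz": 0,"turn": 0,"jaw": 1},{"dx": 0,"dy": 0,"dz": 0,"turn": 0,"jaw": 1},{"dx": 0,"dy": 0,"dz": 0,"turn": 0,"jaw": 1},{"dx": 0,"dy": 0,"dz": 0,"turn": 0,"jaw": 1},{"dx": 0,"dy": 0,"dz": 0,"turn": 0,"jaw": 1}])

```text
time: 3.48
tool_pos: [0.4634, -0.0013, 0.0848]
tool_rot: [0.001, 0.652, 0.758, 0.001]
contact_force: [1.2, 0.9, 3.9]
gripper_width: 0.177
grasp_force: 59.6
```

```bash
python3 nav.py g 107 82
```

```text
t 3.48 tcp [ 0.4634 -0.0013  0.0848] yaw 1.72 d [-29.3  -1.3   2.9] turn -0.005 F [1.2 0.9 3.9] w 0.177 g 59.6 j [-0.16 -0.18  2.12 -0.    1.19 -0.31]
```

The lug is pinched: the opening is about 15 mm and the grip 60 N. Now slide it shut.

Request:
apply_moves(series=[{"dx": -4,"dy": 0,"dz": 0,"turn": 0,"jaw": 1},{"dx": -9,"dy": 0,"dz": 0,"turn": 0,"jaw": 1},{"dx": -14,"dy": 0,"dz": 0,"turn": 0,"jaw": 1},{"dx": -19,"dy": 0,"dz": 0,"turn": 0,"jaw": 1},{"dx": -23,"dy": 0,"dz": 0,"turn": 0,"jaw": 1}])

```text
time: 3.9
tool_pos: [0.467, -0.0241, 0.0848]
tool_rot: [0.001, 0.652, 0.758, 0.001]
contact_force: [1.4, 1.8, 4.9]
gripper_width: 0.178
grasp_force: 59.8
```

Request:
apply_moves(series=[{"dx": -1,"dy": 0,"dz": 0,"turn": 0,"jaw": 1},{"dx": -2,"dy": 0,"dz": 0,"turn": 0,"jaw": 1},{"dx": -3,"dy": 0,"dz": 0,"turn": 0,"jaw": 1},{"dx": -4,"dy": 0,"dz": 0,"turn": 0,"jaw": 1},{"dx": -5,"dy": 0,"dz": 0,"turn": 0,"jaw": 1}])

```text
time: 4.32
tool_pos: [0.4677, -0.0288, 0.0848]
tool_rot: [0.001, 0.652, 0.758, 0.001]
contact_force: [1.2, 1.4, 6.5]
gripper_width: 0.176
grasp_force: 59.9
```

```bash
python3 nav.py g 107 82
```

```text
t 4.32 tcp [ 0.4677 -0.0288  0.0848] yaw 1.72 d [-1.4 -1.4  2.8] turn -0.005 F [1.2 1.4 6.5] w 0.176 g 59.9 j [-0.22 -0.17  2.11  0.    1.19 -0.37]
```

Request:
apply_moves(series=[{"dx": -0.5,"dy": 0,"dz": 0,"turn": 0,"jaw": 1},{"dx": -1,"dy": 0,"dz": 0,"turn": 0,"jaw": 1},{"dx": -1.5,"dy": 0,"dz": 0,"turn": 0,"jaw": 1},{"dx": -2,"dy": 0,"dz": 0,"turn": 0,"jaw": 1},{"dx": -2.5,"dy": 0,"dz": 0,"turn": 0,"jaw": 1}])

```text
time: 4.73
tool_pos: [0.4681, -0.0312, 0.0848]
tool_rot: [0.001, 0.652, 0.758, 0.001]
contact_force: [2.3, 2.3, 5.3]
gripper_width: 0.177
grasp_force: 59.8
```

Request:
apply_moves(series=[{"dx": -0.5,"dy": 0,"dz": 0,"turn": 0,"jaw": 1},{"dx": -1,"dy": 0,"dz": 0,"turn": 0,"jaw": 1},{"dx": -1.5,"dy": 0,"dz": 0,"turn": 0,"jaw": 1},{"dx": -2,"dy": 0,"dz": 0,"turn": 0,"jaw": 1},{"dx": -2.5,"dy": 0,"dz": 0,"turn": 0,"jaw": 1}])

```text
time: 5.15
tool_pos: [0.4684, -0.0331, 0.0848]
tool_rot: [0.001, 0.652, 0.758, 0.001]
contact_force: [1.5, 5.3, 6.2]
gripper_width: 0.179
grasp_force: 59.9
```

Request:
apply_moves(series=[{"dx": -0.5,"dy": 0,"dz": 0,"turn": 0,"jaw": 1},{"dx": -1,"dy": 0,"dz": 0,"turn": 0,"jaw": 1},{"dx": -1.5,"dy": 0,"dz": 0,"turn": 0,"jaw": 1},{"dx": -2,"dy": 0,"dz": 0,"turn": 0,"jaw": 1},{"dx": -2.5,"dy": 0,"dz": 0,"turn": 0,"jaw": 1}])

```text
time: 5.57
tool_pos: [0.4687, -0.0351, 0.0848]
tool_rot: [0.0, 0.652, 0.758, 0.002]
contact_force: [1.3, 8.1, 7.0]
gripper_width: 0.178
grasp_force: 60.0
```

Request:
apply_moves(series=[{"dx": -0.5,"dy": 0,"dz": 0,"turn": 0,"jaw": 1},{"dx": -1,"dy": 0,"dz": 0,"turn": 0,"jaw": 1},{"dx": -1.5,"dy": 0,"dz": 0,"turn": 0,"jaw": 1},{"dx": -2,"dy": 0,"dz": 0,"turn": 0,"jaw": 1},{"dx": -2.5,"dy": 0,"dz": 0,"turn": 0,"jaw": 1}])

```text
time: 5.98
tool_pos: [0.4687, -0.0352, 0.0848]
tool_rot: [-0.002, 0.652, 0.758, 0.004]
contact_force: [-0.9, 18.3, 10.8]
gripper_width: 0.18
grasp_force: 60.4
```

The jaw has stopped with force rising to 18 N, so the shaft is nipped. Hold, then slide back.

Request:
apply_moves(series=[{"dx": -0.5,"dy": 0,"dz": 0,"turn": 0,"jaw": 1},{"dx": -0.5,"dy": 0,"dz": 0,"turn": 0,"jaw": 1},{"dx": -0.5,"dy": 0,"dz": 0,"turn": 0,"jaw": 1},{"dx": -0.5,"dy": 0,"dz": 0,"turn": 0,"jaw": 1},{"dx": -0.5,"dy": 0,"dz": 0,"turn": 0,"jaw": 1}])

```text
time: 6.4
tool_pos: [0.4687, -0.0352, 0.0848]
tool_rot: [-0.002, 0.652, 0.758, 0.004]
contact_force: [-1.9, 18.1, 10.2]
gripper_width: 0.181
grasp_force: 60.5
```

Request:
apply_moves(series=[{"dx": 3,"dy": 0,"dz": 0,"turn": 0,"jaw": 1},{"dx": 8,"dy": 0,"dz": 0,"turn": 0,"jaw": 1},{"dx": 14,"dy": 0,"dz": 0,"turn": 0,"jaw": 1},{"dx": 21,"dy": 0,"dz": 0,"turn": 0,"jaw": 1},{"dx": 28,"dy": 0,"dz": 0,"turn": 0,"jaw": 1}])

```text
time: 6.82
tool_pos: [0.4651, -0.0118, 0.0848]
tool_rot: [0.002, 0.652, 0.758, 0.0]
contact_force: [1.4, -2.5, 6.3]
gripper_width: 0.179
grasp_force: 59.9
```

Request:
apply_moves(series=[{"dx": 0,"dy": 0,"dz": 0,"turn": 0,"jaw": 1},{"dx": 0,"dy": 0,"dz": 0,"turn": 0,"jaw": 1},{"dx": 0,"dy": 0,"dz": 0,"turn": 0,"jaw": 1},{"dx": 0,"dy": 0,"dz": 0,"turn": 0,"jaw": 0.5},{"dx": 0,"dy": 0,"dz": 0,"turn": 0,"jaw": 0}])

```text
time: 7.23
tool_pos: [0.4633, -0.0114, 0.0829]
tool_rot: [-0.0, 0.653, 0.758, -0.0]
contact_force: [0.1, 0.3, 0.7]
gripper_width: 0.454
grasp_force: 0.0
```

Request:
apply_moves(series=[{"dx": 0,"dy": 0,"dz": 0,"turn": 0,"jaw": 0},{"dx": 0,"dy": 0,"dz": 0,"turn": 0,"jaw": 0},{"dx": 0,"dy": 0,"dz": -15,"turn": 0,"jaw": 0},{"dx": 0,"dy": 0,"dz": -45,"turn": 0,"jaw": 0},{"dx": 0,"dy": 0,"dz": -70,"turn": 0,"jaw": 0}])

```text
time: 7.65
tool_pos: [0.4629, -0.0114, 0.1532]
tool_rot: [-0.001, 0.653, 0.758, -0.001]
contact_force: [0.9, -0.6, 0.8]
gripper_width: 1.0
grasp_force: 0.0
```

```bash
python3 nav.py g 6 120
```

```text
t 7.65 tcp [ 0.4629 -0.0114  0.1532] yaw 1.72 d [-120.4    1.5   33.1] turn -0.006 F [ 0.9 -0.6  0.8] w 1.0 g 0.0 j [-0.19 -0.27  2.07 -0.    1.34 -0.33]
```

Request:
apply_moves(series=[{"dx": -40,"dy": 1,"dz": 0,"turn": -0.006,"jaw": 0},{"dx": -80,"dy": 2,"dz": 0,"turn": -0.006,"jaw": 0},{"dx": -123,"dy": 3,"dz": 20,"turn": -0.006,"jaw": 0},{"dx": -123,"dy": 3,"dz": 28,"turn": -0.006,"jaw": 0},{"dx": -123,"dy": 3,"dz": 28,"turn": -0.006,"jaw": 0}])

```text
time: 8.07
tool_pos: [0.4833, -0.1338, 0.1224]
tool_rot: [-0.003, 0.652, 0.759, -0.001]
contact_force: [-0.3, 0.3, -0.4]
gripper_width: 1.001
grasp_force: 0.0
```

```bash
python3 nav.py g 3 55
python3 - <<'E'
from h import *; from plant import grab_frame
f=grab_frame('top'); s=grab_frame('side'); v,w=load('fit.pkl')
def sg(f):
    o=[]
    for b,c in ((box(-60,60,-10,10,55,55),(0,255,0)),(box(84,94,-22,22,40,77),(255,0,255))):
        p=proj(f,fr(*v[:3],b)); o+=[(p[i],p[k],c) for i,k in E]
    return o
a=zoom(f['pixels'],(310,215,450,295),3,sg(f),0); b=zoom(s['pixels'],(310,185,420,300),3.3,sg(s),0)
im=np.zeros((380,800,3),np.uint8); im[:240,:420]=a; im[:b.shape[0],430:430+b.shape[1]]=b; cv2.imwrite('pics/n2.png',im)
E
```

```text
t 8.07 tcp [ 0.4833 -0.1338  0.1224] yaw 1.722 d [ 0.6 -0.3 67.4] turn -0.003 F [-0.3  0.3 -0.4] w 1.001 g 0.0 j [-0.42 -0.13  2.01 -0.    1.26 -0.57]
```

View pics/n2.png

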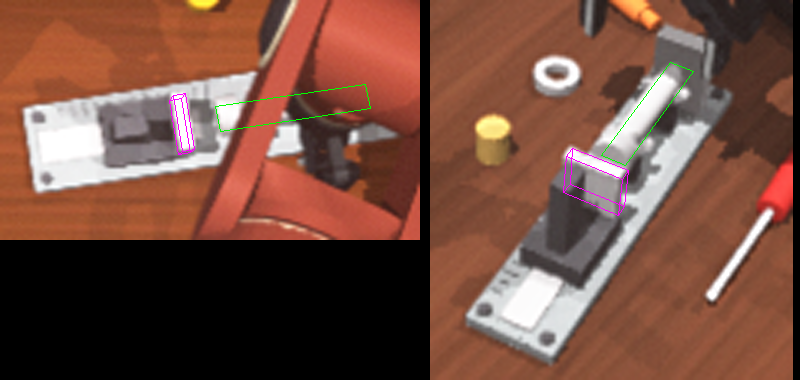

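```bash
python3 - <<'E'
from h import *
v,w=load('fit.pkl')
for n,r in (('top0.pkl',(-25,25)),('side0.pkl',(-20,20))):
    f=load(n); 
    for gx in r:
        ys=np.arange(-30,31,1.); p=proj(f,fr(*v[:3],np.c_[ys*0+gx,ys,ys*0+55])).astype(np.float32)
        g=cv2.remap(cv2.cvtColor(f['pixels'],cv2.COLOR_RGB2GRAY),p[:,:1],p[:,1:],1).ravel()
        print(n,gx,[int(x) for x in g[::2]])
E
python3 nav.py g 3 55
```

```text
top0.pkl -25 [212, 220, 220, 219, 219, 218, 217, 216, 212, 199, 222, 240, 248, 250, 249, 246, 240, 222, 176, 110, 78, 137, 205, 228, 230, 230, 232, 234, 234, 234, 234]
top0.pkl 25 [219, 222, 221, 222, 224, 230, 231, 220, 193, 176, 235, 251, 254, 254, 254, 252, 246, 230, 192, 165, 161, 165, 155, 143, 151, 182, 218, 222, 211, 206, 206]
side0.pkl -20 [85, 84, 86, 86, 91, 114, 163, 186, 200, 217, 234, 240, 239, 235, 229, 216, 194, 164, 129, 99, 92, 106, 103, 88, 95, 121, 146, 157, 158, 158, 152]
side0.pkl 20 [89, 88, 87, 87, 96, 124, 173, 195, 205, 234, 247, 251, 251, 250, 247, 235, 216, 169, 126, 98, 91, 90, 90, 87, 87, 89, 112, 161, 208, 212, 212]
t 8.17 tcp [ 0.4841 -0.1321  0.1242] yaw 1.725 d [-1.  -1.6 69.2] turn -0.0 F [0.7 0.2 0.6] w 0.999 g 0.0 j [-0.41 -0.13  2.01  0.    1.27 -0.57]
```

Request:
apply_moves(series=[{"dx": -1,"dy": 1,"dz": 25,"turn": 0,"jaw": 0},{"dx": -1,"dy": 1,"dz": 50,"turn": 0,"jaw": 0},{"dx": -1,"dy": 1,"dz": 68,"turn": 0,"jaw": 0},{"dx": -1,"dy": 1,"dz": 68,"turn": 0,"jaw": 0.4},{"dx": -1,"dy": 1,"dz": 68,"turn": 0,"jaw": 0.7}])

```text
time: 8.58
tool_pos: [0.4856, -0.132, 0.057]
tool_rot: [-0.001, 0.65, 0.76, -0.0]
contact_force: [0.7, 0.5, -0.1]
gripper_width: 0.749
grasp_force: 0.0
```

Request:
apply_moves(series=[{"dx": 0,"dy": 0,"dz": 0,"turn": 0,"jaw": 1},{"dx": 0,"dy": 0,"dz": 0,"turn": 0,"jaw": 1},{"dx": 0,"dy": 0,"dz": 0,"turn": 0,"jaw": 1},{"dx": 0,"dy": 0,"dz": 0,"turn": 0,"jaw": 1},{"dx": 0,"dy": 0,"dz": 0,"turn": 0,"jaw": 1}])

```text
time: 9.0
tool_pos: [0.4844, -0.1341, 0.0591]
tool_rot: [-0.002, 0.65, 0.76, -0.003]
contact_force: [-13.0, -0.3, 12.5]
gripper_width: 0.213
grasp_force: 58.2
```

```bash
python3 nav.py g 3 55
```

```text
t 9.0 tcp [ 0.4844 -0.1341  0.0591] yaw 1.727 d [ 1.2 -1.7  4.1] turn 0.001 F [-13.   -0.3  12.5] w 0.213 g 58.2 j [-0.42 -0.03  2.04 -0.    1.14 -0.57]
```

The shaft is gripped, with an opening of about 18 mm. Lift.

Request:
apply_moves(series=[{"dx": 0,"dy": -1,"dz": -5,"turn": 0,"jaw": 1},{"dx": 0,"dy": -1,"dz": -15,"turn": 0,"jaw": 1},{"dx": 0,"dy": -1,"dz": -30,"turn": 0,"jaw": 1},{"dx": 0,"dy": -1,"dz": -50,"turn": 0,"jaw": 1},{"dx": 0,"dy": -1,"dz": -75,"turn": 0,"jaw": 1}])

```text
time: 9.42
tool_pos: [0.4841, -0.133, 0.1321]
tool_rot: [-0.001, 0.65, 0.76, -0.0]
contact_force: [0.3, -0.8, -3.8]
gripper_width: 0.211
grasp_force: 58.7
```

Request:
apply_moves(series=[{"dx": 0,"dy": 0,"dz": -25,"turn": 0,"jaw": 1},{"dx": 0,"dy": 0,"dz": -50,"turn": 0,"jaw": 1},{"dx": 0,"dy": 0,"dz": -66,"turn": 0,"jaw": 1},{"dx": 0,"dy": 0,"dz": -66,"turn": 0,"jaw": 1},{"dx": 0,"dy": 0,"dz": -66,"turn": 0,"jaw": 1}])

```text
time: 9.83
tool_pos: [0.4858, -0.1338, 0.1996]
tool_rot: [0.001, 0.65, 0.76, 0.001]
contact_force: [0.4, -0.2, -3.5]
gripper_width: 0.21
grasp_force: 58.8
```

```bash
python3 nav.py l 160 200; python3 nav.py l 117 200
python3 - <<'E'
from h import *; from plant import grab_frame
f=grab_frame('top'); s=grab_frame('side'); v,w=load('fit.pkl')
a=cv2.resize(f['pixels'][190:330,280:460,::-1],None,fx=2.2,fy=2.2); b=cv2.resize(s['pixels'][120:290,310:440,::-1],None,fx=2.9,fy=2.9,interpolation=2)
im=np.zeros((500,790,3),np.uint8); im[:a.shape[0],:a.shape[1]]=a; im[:b.shape[0],400:400+b.shape[1]]=b; cv2.imwrite('pics/n3.png',im)
E
```

```text
t 9.83 tcp [ 0.4858 -0.1338  0.1996] yaw 1.726 d [265.1 101.5  -0.5] turn 1.081 F [ 0.4 -0.2 -3.5] w 0.21 g 58.8 j [-0.42 -0.21  1.94  0.    1.4  -0.57]
t 9.83 tcp [ 0.4858 -0.1338  0.1996] yaw 1.726 d [285.3 139.5  -0.5] turn 1.081 F [ 0.4 -0.2 -3.5] w 0.21 g 58.8 j [-0.42 -0.21  1.94  0.    1.4  -0.57]
```

View pics/n3.png

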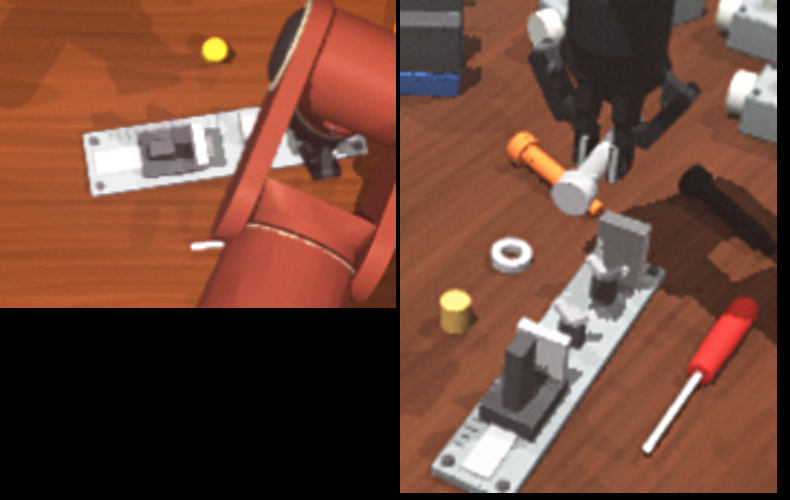

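The side view shows the shaft held level, collar at about (573,193), clear of the gauge, with the vees empty and the jaw open. Now go to a stand-off in front of the lens.

Request:
apply_moves(series=[{"dx": 132,"dy": 50,"dz": 0,"turn": 0.54,"jaw": 1},{"dx": 132,"dy": 50,"dz": 0,"turn": 0.54,"jaw": 1},{"dx": 132,"dy": 50,"dz": 0,"turn": 0.54,"jaw": 1},{"dx": 132,"dy": 50,"dz": 0,"turn": 0.54,"jaw": 1},{"dx": 132,"dy": 50,"dz": 0,"turn": 0.54,"jaw": 1}])

```text
time: 10.35
tool_pos: [0.5134, 0.0092, 0.1958]
tool_rot: [-0.002, 0.829, 0.559, -0.001]
contact_force: [0.6, 0.1, -3.6]
gripper_width: 0.212
grasp_force: 59.0
```

```bash
python3 nav.py l 160 200
```

```text
t 10.35 tcp [0.5134 0.0092 0.1958] yaw 1.185 d [136.7 -21.2  -3.9] turn 0.54 F [ 0.6  0.1 -3.6] w 0.212 g 59.0 j [-0.13 -0.18  1.92  0.    1.4   0.26]
```

Request:
apply_moves(series=[{"dx": 137,"dy": -21,"dz": -4,"turn": 0.54,"jaw": 1},{"dx": 137,"dy": -21,"dz": -4,"turn": 0.54,"jaw": 1},{"dx": 137,"dy": -21,"dz": -4,"turn": 0.54,"jaw": 1},{"dx": 137,"dy": -21,"dz": -4,"turn": 0.54,"jaw": 1},{"dx": 137,"dy": -21,"dz": -4,"turn": 0.54,"jaw": 1}])

```text
time: 10.77
tool_pos: [0.5455, 0.1436, 0.1999]
tool_rot: [-0.001, 0.948, 0.317, -0.001]
contact_force: [-0.9, -1.2, -2.5]
gripper_width: 0.213
grasp_force: 59.1
```

```bash
cat > look.py <<'E'
from nav import *; from plant import grab_frame
st=state(); q=np.array(st['tool_rot']); M=R.from_quat(q[[1,2,3,0]]).as_matrix(); c=np.array(st['tool_pos']); X=M[:,0]; Y=M[:,1]; Z=M[:,2]
ims=[]
def ring(o,x,y,z,r): 
    th=np.linspace(0,6.283,25); return o+x+r*(np.cos(th)[:,None]*y+np.sin(th)[:,None]*z)
u=np.array([np.cos(.645),np.sin(.645),0]); n=np.array([-u[1],u[0],0]); k=np.array([0,0,1.]); g=np.array([.673,.240,.200])
for nme,r in(('top',(200,105,300,230)),('side',(130,170,240,300))):
    f=grab_frame(nme); pickle.dump(f,open(f'{nme}L.pkl','wb')); s=[]
    for P,col in ((ring(c,.055*X,Y,Z,.016),(255,0,255)),(ring(c,.039*X,Y,Z,.016),(255,0,255)),(ring(g,0*u,n,k,.021),(0,255,0)),(np.array([g,g-.06*u]),(0,255,255)),(np.array([c-.065*X,c+.055*X]),(255,0,255))):
        p=proj(f,P); s+=[(p[i],p[i+1],col) for i in range(len(p)-1)]
    ims.append(zoom(f['pixels'],r,4 if nme=='top' else 3.5,s,0)); 
im=np.zeros((520,800,3),np.uint8); im[:ims[0].shape[0],:400]=ims[0]; im[:ims[1].shape[0],405:405+ims[1].shape[1]]=ims[1]; cv2.imwrite('pics/'+sys.argv[-1],im)
E
python3 nav.py l 115 200; python3 look.py n4.png
```

```text
t 10.77 tcp [0.5455 0.1436 0.1999] yaw 0.645 d [44.9 -0.4 -0.1] turn 0.0 F [-0.9 -1.2 -2.5] w 0.213 g 59.1 j [ 0.12 -0.05  1.8   0.    1.39  1.05]
```

View pics/n4.png

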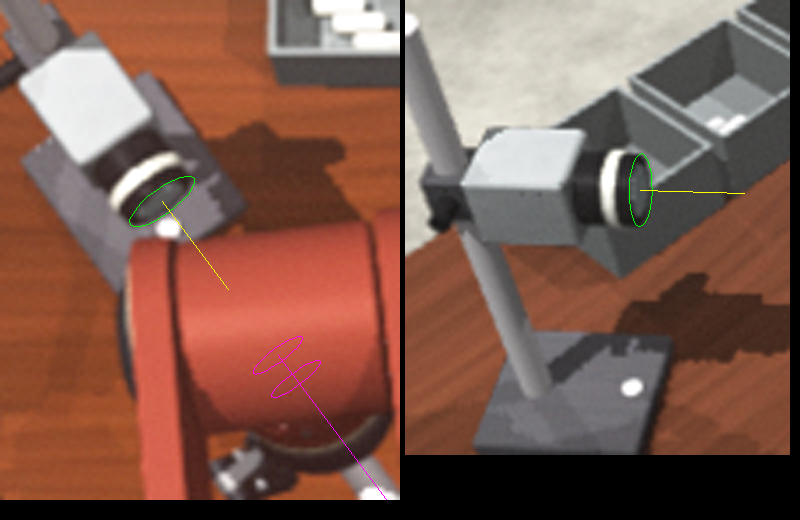

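The top view shows the lens glass at about (158,196), roughly 1 px (2–3 mm) farther back than the model. In the side view it matches at (640,190). The gripper hides the shaft from the top, so I'll move in and check from the side.

Request:
apply_moves(series=[{"dx": 10,"dy": 0,"dz": 0,"turn": 0,"jaw": 1},{"dx": 20,"dy": 0,"dz": 0,"turn": 0,"jaw": 1},{"dx": 32,"dy": 0,"dz": 0,"turn": 0,"jaw": 1},{"dx": 42,"dy": 0,"dz": 0,"turn": 0,"jaw": 1},{"dx": 47,"dy": 0,"dz": 0,"turn": 0,"jaw": 1}])

```text
time: 11.28
tool_pos: [0.5849, 0.1678, 0.202]
tool_rot: [-0.0, 0.948, 0.317, 0.0]
contact_force: [0.6, 0.4, -2.8]
gripper_width: 0.212
grasp_force: 59.1
```

```bash
sed -i 's/(130,170,240,300)/(160,170,272,300)/' look.py; python3 nav.py l 113 200; python3 look.py n5.png
```

```text
t 11.28 tcp [0.5849 0.1678 0.202 ] yaw 0.646 d [ 0.8 -4.7  2. ] turn 0.001 F [ 0.6  0.4 -2.8] w 0.212 g 59.1 j [0.16 0.05 1.7  0.   1.39 1.08]
```

View pics/n5.png

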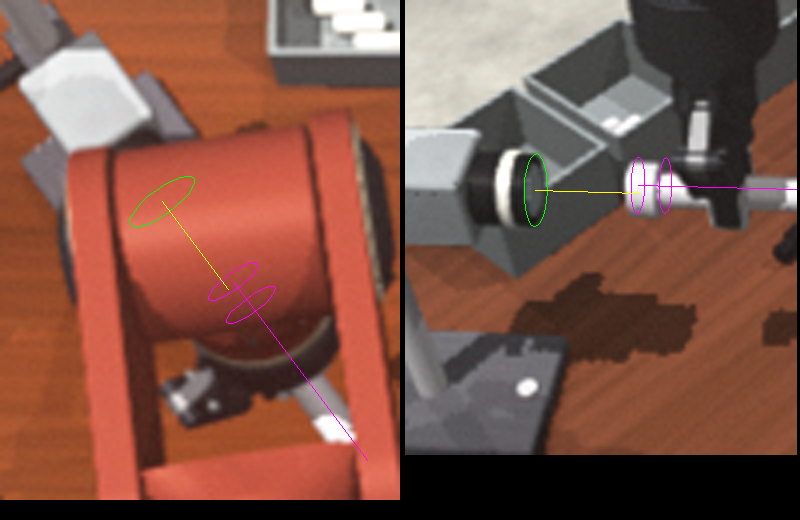

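The side view shows the collar facing the lens at about (633,190), about 57 mm in front of the glass at (535,190), level and in line. The top view suggests a couple of millimetres of lateral error, so one small trim, then settle and hand in.

Request:
apply_moves(series=[{"dx": -1,"dy": -2,"dz": 1,"turn": 0,"jaw": 1},{"dx": -1,"dy": -2,"dz": 1,"turn": 0,"jaw": 1},{"dx": -1,"dy": -2,"dz": 1,"turn": 0,"jaw": 1},{"dx": -1,"dy": -2,"dz": 1,"turn": 0,"jaw": 1},{"dx": -1,"dy": -2,"dz": 1,"turn": 0,"jaw": 1}])

```text
time: 11.8
tool_pos: [0.5816, 0.1685, 0.2014]
tool_rot: [0.0, 0.948, 0.317, 0.0]
contact_force: [-0.3, 0.2, -3.8]
gripper_width: 0.215
grasp_force: 59.1
```

Request:
apply_moves(series=[{"dx": 0,"dy": 0,"dz": 0,"turn": 0,"jaw": 1},{"dx": 0,"dy": 0,"dz": 0,"turn": 0,"jaw": 1},{"dx": 0,"dy": 0,"dz": 0,"turn": 0,"jaw": 1},{"dx": 0,"dy": 0,"dz": 0,"turn": 0,"jaw": 1},{"dx": 0,"dy": 0,"dz": 0,"turn": 0,"jaw": 1}])

```text
time: 12.22
tool_pos: [0.5818, 0.1687, 0.2013]
tool_rot: [0.0, 0.948, 0.317, 0.0]
contact_force: [0.1, 0.5, -3.3]
gripper_width: 0.212
grasp_force: 59.1
```

```bash
python3 nav.py l 113 200; python3 -c "
from plant import ticket; print(ticket.job_done())"
```

```text
t 12.22 tcp [0.5818 0.1687 0.2013] yaw 0.646 d [ 2.8 -2.2  1.3] turn 0.001 F [ 0.1  0.5 -3.3] w 0.212 g 59.1 j [ 0.16  0.04  1.71 -0.    1.39  1.08]
the job is handed in; nothing more can be done
None
```

I handed the job in at about 12 s with all steps carried out, but the hand-in returned no verdict: the shaft was nipped at about 18 N, the jaw slid back about 24 mm, and the shaft is held still, level and collar first, an estimated 60 mm in front of the lens.

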